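# Lay a parcel down on the labelling board

### The arm

A 6-joint arm with a two-finger parallel gripper is mounted at the origin on a cart in front of the work surface, level with it; the furniture and walls round the work are solid. World frame = base frame: x ahead of the robot, y to its left, z up, the work surface at z = 0. Lengths are in m, angles in rad, forces in N, time in s.
With the tool pointing down it reaches from about 0.225 to 0.875 m from the base axis. Payload 3.4 kg.
Tool frame: the origin (TCP) lies on the centre line of the jaws, within the pads' length; the fingertips stand 14 mm ahead of it and the grasp point (between the pads) lies 5 mm behind it; z points along the fingers, y is the line along which they close (so a half turn about z gives the same grasp; the last joint's range is limited). The gripper opens to 85 mm and grips with 20 to 120 N. Pads are 22 mm wide; open, the fingers measure 114 mm over their backs; the gripper's body (76 mm by 85 mm) begins 54 mm behind the grasp point. The pads swing forward as they close: fully open they stand 13 mm farther back than shut.
Start: joints at [-1.296, 0.276, 1.505, -0, 1.361, -0.121], TCP at [0.222, -0.531, 0.245] pointing down, gripper open.
Joint ranges: [-2.89, 2.89], [-0.75, 2.08], [0.22, 2.7], [-1.18, 4.32], [0.11, 2.71], [-2.7, 2.7]. Speed limits (rad/s): [2.57, 2.57, 3.14, 3.14, 3.14, 3.14].

### API

Orientations are given as a unit quaternion [w, x, y, z].
In Python, from rig import manip, eyes gives the robot as it stands.
- The arm moves only by the shell command python3 -m creep 'ROWS' [FORCE]. ROWS is JSON, a list of rows, each a list of 5 numbers: the opening, from 0 (shut) to 1 (fully open), then the shift along the tool's x, y, z normalised to -1 to 1, where 1 is 0.5 m, then the turn about the tool's z normalised to -1 to 1, where 1 is 360 degrees. In form: [[fingers, dx, dy, dz, spin], ...]. A call has 1 to 10 rows; each row is the pose to reach, as a shift and turn from the pose commanded when the call began, along the tool's axes at that moment, turning the shorter way round; what a row does not reach only later rows make up. A row lasts 1/10 s, in which the tool goes at most 50 mm and 8.59 degrees, less where a joint would pass 70% of its speed; a pose out of reach is approached as far as the arm can. A call with a number of a shift or a turn outside -1 to 1 is refused whole. A call with a gripper value outside its range is refused whole. The fingers move at their own pace and stop on an object; FORCE is the grip in N (left out, the last holds). Time passes only in rows, so rows that repeat a pose let the fingers close. It gives the time, the measured TCP pose, the force, the opening and the grip force at its end, in the units of the state.
- manip.get_state(): the state, without advancing time (a new reading comes with each control period).
- eyes.get_image(name): name is "scene" or "top" or "wrist"; returns a dict with "frame" (384x512x3 uint8, red, green, blue), "fx", "fy", "cx", "cy" (pixels), "R" (3x3) and "t" (3): a world point X has camera coordinates R X + t. Camera axes: x right, y down, z forward; pixel columns grow to the right and rows downward; lengths in m; the calibration is good to about 2 mm. A picture is of the moment at which its call begins. There is no depth.
- manip.sign_off(): hands the job in; it is judged then, once.
Trained networks look in the newest picture that a camera, given by its name, has taken for a name from the list of things; names that differ only in an ending like _2 or _b are one class to them, and where a whole thing is asked for, a point or a joint stands for the part that bears it (a point fixed in the world has none). Each returns a list of dicts, best first, with "confidence" (0 to 1); they miss things now and then, are a little off and sometimes report something else, mostly with a low value. They report only what shows in the picture. A call takes as long as a camera call. They do not tell look-alikes from the thing itself.
- eyes.regions_of(camera, label): "mask" (384x512 bool, what is visible of it) and "bbox" ([left, top, right, bottom] in pixels, round what is visible of it).
- eyes.place_of(camera, label): "centre" ([column, row] in pixels: a listed point, or the origin of a listed thing).
The state is a dict: "clock": time; "qpos": joint angles; "qd": joint speeds; "effort": joint torques, N m; "position": TCP position; "ee_rot": TCP orientation; "contact_force": force on the tool from outside, world axes, zero at the start; "moment": the same for the moment, N m; "width": finger opening in m; "gripper_force": force on a finger pad.
Only numpy, scipy, OpenCV 4.12 (cv2) and the standard library are available. Lean on these libraries where they do the work, as an engineer would, in place of code of your own. Each camera call takes 0.05 s, during which the arm holds its last target. There are 200 camera calls.

### The job

The tall carton stands on end across one end line of the labelling board and has to lie flat for its address label. Push it high up from its outer side so that it topples inward onto its broad face inside the printed frame, then push the lying carton away from you until its long side is flush against the raised rail, still between the frame's two end lines. Only push, with the fingertips or the outside of the fingers: do not pinch or lift it, press gently, leave the small carton and everything else where they stand, and withdraw at the end.

Things in the scene. Friction and masses are not known exactly. Their poses are not given: they have to be found in the camera images.
- board: Fixed grey labelling board on the desk, a plate 220 x 340 x 5 mm. Origin at its underside, on the desk; x points away from the robot (yaw up to 0.25 rad either way), y along its length, z up. Plate spans x -115..+105, y -170..+170 mm. White printed frame: end lines at y = +120 and -120 mm, near line at x = -90 mm; the rail closes the far side.
- rail (a point): Middle of the rail's inner (robot's) face, at the plate's level: x = +80, y = 0, z = 5 mm in the board's frame, axes as the board's. The rail is straight aluminium, 20 mm high above the plate, 12 mm thick (away from the robot), 270 mm long along the board's y, fixed to the board.
- tall_carton: Loose closed brown carton, the taller of two: 110 (its x) x 50 (y) x 160 mm (z), 0.2 to 0.42 kg, weight central. Origin: centre of its underside. Starts upright on the board at its +y or -y end, centre about 125 mm from the board's middle, its x along the board's x within 0.08 rad, 22 to 45 mm short of the rail. Tips about its inner foot edge; falls past 17 degrees.
- tall_carton_mid (a point): Centre of the tall carton's volume (80 mm from its underside along its z); axes as the carton's. The inner foot edge it tips about starts some 20 mm inside the frame's end line.
- small_carton: Loose small brown carton, same look, 70 x 36 x 90 mm (its x, y, z), standing at the other end of the board, its centre about 125 mm from the board's middle. Not to be disturbed. Origin at the centre of its underside.
- glue_stick: Glue stick, 27 mm diameter, 94 mm tall, standing loose on the desk behind the rail. Not to be disturbed. Origin at the centre of its underside.
- eraser: Eraser, 21 x 42 x 13 mm, lying loose on the desk left of the board. Not to be disturbed. Origin at the centre of its underside.
- mug: Mug, 81 mm diameter, 113 mm with its handle, 101 mm tall, standing loose at the left of the desk. Not to be disturbed. Origin at the centre of its underside.
Things that resemble listed ones, but are neither listed nor needed, are in the scene too. What is shaped like the tall_carton but blue is not meant.

How it is judged:
By the outcome, as a careful person would: the job done as asked, in the order asked, and still so for the second after the job is handed in, with the robot touching nothing.
It also fails if it takes over 51 s, if anything falls off the work surface, if the arm or the gripper's body presses on something with over 40 N, if the wrist force passes 120 N, or if a joint passes its speed limit or range.

## Working session

There is one attempt and no reset: what is moved stays moved. The work goes in short steps, Python scripts to look and compute and a shell command to move; the robot and the scene stay as the last step left them, time stands still between calls to the robot, and variables do not carry over. Pictures are saved under pics/ and viewed, at most 10 in all, crops included, and the job is handed in when it is done.

```bash
mkdir -p pics; ls
cat > h.py <<'E'
import numpy as np,cv2
from rig import manip,eyes
def ray(im,uv,z):
    R=np.array(im["R"]);t=np.array(im["t"]);d=R.T@np.array([(uv[0]-im["cx"])/im["fx"],(uv[1]-im["cy"])/im["fy"],1]);c=-R.T@t
    return c+d*(z-c[2])/d[2]
def proj(im,X):
    c=np.array(im["R"])@np.array(X)+np.array(im["t"]);return [im["fx"]*c[0]/c[2]+im["cx"],im["fy"]*c[1]/c[2]+im["cy"]]
def save(im,n): cv2.imwrite("pics/"+n,cv2.cvtColor(im["frame"],cv2.COLOR_RGB2BGR))
E
python3 - <<'E'
from h import *
s=manip.get_state();print({k:np.round(v,3) for k,v in s.items()})
Z=dict(board=0,rail=.005,tall_carton=.005,tall_carton_mid=.085,small_carton=.005,glue_stick=0,eraser=0,mug=0)
fs=[]
for c in("scene","top"):
    im=eyes.get_image(c);fs.append(im["frame"]);save(im,c+"0.png")
    print(c,"cam",np.round(-np.array(im["R"]).T@im["t"],3))
    for n,z in Z.items():
        for d in eyes.place_of(c,n)[:3]: print(n,round(d["confidence"],2),np.round(d["centre"],1),np.round(ray(im,d["centre"],z)[:2],3))
E
```

```text
pics
{'clock': np.float64(0.0), 'qpos': array([-1.296,  0.277,  1.506,  0.   ,  1.361, -0.121]), 'qd': array([-0.001, -0.   , -0.001, -0.001,  0.   , -0.001]), 'effort': array([-0.0000e+00, -4.1677e+01, -2.4581e+01,  0.0000e+00,  1.1000e-02,
       -0.0000e+00]), 'position': array([ 0.222, -0.53 ,  0.244]), 'ee_rot': array([-0.001,  0.98 ,  0.197, -0.   ]), 'contact_force': array([-0.894,  0.46 , -0.058]), 'moment': array([-0.039, -0.056, -0.   ]), 'gripper_force': np.float64(0.0), 'width': np.float64(0.085)}
scene cam [0.225 0.66  0.678]
board 0.92 [307.3 189.8] [ 0.554 -0.09 ]
rail 0.75 [280.9 180.1] [ 0.634 -0.079]
rail 0.42 [254.  181.8] [ 0.693 -0.028]
tall_carton 0.72 [236.4 244.6] [0.593 0.191]
tall_carton 0.71 [328.7 168.1] [ 0.547 -0.21 ]
tall_carton_mid 0.97 [235.2 217.7] [0.599 0.184]
tall_carton_mid 0.84 [333.4 148.1] [ 0.54 -0.2 ]
tall_carton_mid 0.74 [281.1 178.7] [0.588 0.004]
small_carton 0.67 [288.3 219. ] [0.536 0.046]
glue_stick 0.47 [252.9 182.1] [ 0.698 -0.03 ]
glue_stick 0.44 [331.9 166.9] [ 0.544 -0.228]
glue_stick 0.22 [309.5 190.5] [ 0.548 -0.091]
eraser 0.64 [267.6 270.9] [0.492 0.21 ]
mug 0.83 [206.6 301.6] [0.553 0.348]
top cam [0.42  0.068 0.971]
board 0.59 [308.5 203.1] [ 0.55  -0.089]
rail 0.75 [307.2 175.5] [ 0.626 -0.086]
tall_carton 0.85 [351.3 203.1] [ 0.551 -0.205]
tall_carton 0.74 [211.2 180. ] [0.611 0.179]
tall_carton_mid 0.73 [206.1 173.9] [0.611 0.183]
tall_carton_mid 0.58 [362.4 199.7] [ 0.549 -0.21 ]
glue_stick 0.47 [288.  151.6] [ 0.696 -0.034]
eraser 0.41 [196.  223.2] [0.493 0.217]
mug 0.93 [148.5 199.7] [0.556 0.349]
```

Run:
```python
import cv2,numpy as np
a=cv2.imread("pics/scene0.png");b=cv2.imread("pics/top0.png")
a=cv2.resize(a[100:340,150:400],None,fx=1.6*1,fy=1.6);b=cv2.resize(b[100:340,130:400],None,fx=1.45,fy=1.45)
h=max(a.shape[0],b.shape[0]);f=lambda x:cv2.copyMakeBorder(x,0,h-x.shape[0],0,0,0)
cv2.imwrite("pics/ab.png",np.hstack([f(a),f(b)]))
```

```text
(no output)
```

View pics/ab.png

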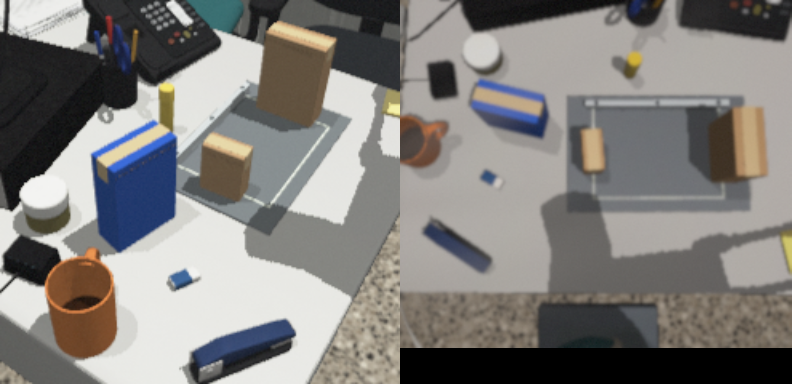

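Candidates for the tall carton:
- Brown tall box: top (351,203), scene (329,168), at the board's -y end.
- Blue box: top (211,180), scene (236,244). It's excluded by colour and isn't on the board.
- Small brown carton: top (263,203), scene (288,219). It's short and must stay put.

I choose the first. Next I'll fit the board and carton and check the fit in a crop.

```bash
cat >> h.py <<'E'
from scipy.optimize import minimize
def T(p,P): 
    c,s=np.cos(p[2]),np.sin(p[2]);P=np.atleast_2d(P);return np.c_[p[0]+c*P[:,0]-s*P[:,1],p[1]+s*P[:,0]+c*P[:,1],P[:,2]]
def box(lx,ly,z0,z1): return np.array([[sx*lx/2,sy*ly/2,z] for z in(z0,z1) for sx in(-1,1) for sy in(-1,1)])
PL=np.array([[x,y,.005] for x,y in((-.115,-.17),(-.115,.17),(.105,.17),(.105,-.17))])
def hull(im,W): return cv2.convexHull(np.array([proj(im,w) for w in W],np.float32))
def sil(im,W,sc=4):
    m=np.zeros((384*sc,512*sc),np.uint8);cv2.fillConvexPoly(m,np.round((hull(im,W)+.5)*sc-.5).astype(np.int32),1);return cv2.resize(m.astype(np.float32),(512,384),interpolation=cv2.INTER_AREA)
def fit(views,B,p0):
    f=lambda p:sum(np.abs(sil(im,T(p,B))-m).sum() for im,m in views)
    r=minimize(f,p0,method="Nelder-Mead",options=dict(initial_simplex=[p0]+[np.array(p0)+d for d in np.diag([.012,.012,.1])],maxiter=150));return r.x,r.fun
def mask(c,n,near,im):
    b=None
    for d in eyes.regions_of(c,n):
        m=d["mask"];y,x=np.nonzero(m);e=np.hypot(x.mean()-near[0],y.mean()-near[1])
        if b is None or e<b[0]: b=(e,m)
    return b
E
python3 - <<'E'
from h import *
ims={c:eyes.get_image(c) for c in("top","scene")}
V=[]
for c,n in(("top",(355,200)),("scene",(331,150))):
    b=mask(c,"tall_carton",n,ims[c]);print(c,b[0],b[1].sum());V.append((ims[c],b[1].astype(np.float32)))
p,e=fit(V,box(.11,.05,.005,.165),[.549,-.21,0]);print("carton",p.round(4),e)
# board: union of masks on top
im=ims["top"];U=mask("top","board",(308,203),im)[1].copy()
for n,q in(("tall_carton",(355,200)),("small_carton",(263,203))):
    for d in eyes.regions_of("top",n):
        y,x=np.nonzero(d["mask"])
        if np.hypot(x.mean()-q[0],y.mean()-q[1])<15:
            U|=d["mask"]; print(n,d["bbox"])
import scipy
dc=sil(im,T(p,box(.11,.05,.005,.165)))
def f(q):
    return np.abs((np.maximum(sil(im,T(q,PL)),dc)-U)).sum()
q0=[.551,-.089,.0];r=minimize(f,q0,method="Nelder-Mead",options=dict(initial_simplex=[q0]+[np.array(q0)+d for d in np.diag([.01,.01,.08])]))
q=r.x;print("board",q.round(4),r.fun)
o=[]
for c,(x0,y0) in(("top",(225,140)),("scene",(240,90))):
    im=ims[c];F=cv2.resize(cv2.cvtColor(im["frame"],cv2.COLOR_RGB2BGR)[y0:y0+140,x0:x0+160],None,fx=2.5*1,fy=2.5)
    def L(W,col): cv2.polylines(F,[np.array([((np.array(proj(im,w))+.5-[x0,y0])*2.5) for w in W],np.int32)],True,col,1)
    L(T(q,PL),(0,0,255));L(T(q,[[.08,-.12,.005],[-.09,-.12,.005],[-.09,.12,.005],[.08,.12,.005]]),(0,255,0))
    B=box(.11,.05,.005,.165)[[0,1,3,2,4,5,7,6]];L(T(p,B[:4]),(255,0,0));L(T(p,B[4:]),(255,0,255));o.append(F)
cv2.imwrite("pics/fit.png",np.hstack(o))
c,s=np.cos(q[2]),np.sin(q[2]);print("carton in board",np.array([[c,s],[-s,c]])@(p[:2]-q[:2]),p[2]-q[2])
E
```

```text
top 7.758405176531495 1804
scene 6.327889230563606 2368
carton [ 0.5434 -0.2065  0.0219] 280.3125
tall_carton [341.7, 176.7, 382.7, 227.7]
small_carton [254.0, 187.4, 269.5, 218.9]
board [ 0.5496 -0.0836  0.0147] 262.625
carton in board [-0.00809167 -0.12273556] 0.007138577706786511
```

View pics/fit.png

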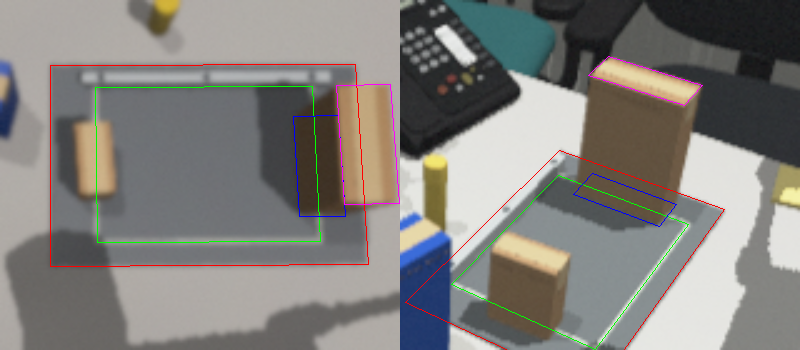

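The fit holds: the magenta and blue carton outline sits on the brown tall carton (top (351,203)), and the green frame sits on the white lines. The outer face is at y≈-0.2315 and the gap to the rail is about 33 mm. Next I move to the standoff outside the carton.

```bash
python3 -m creep '[[0,0.1,-0.02,0,0.02],[0,0.2,-0.046,0,0.04],[0,0.3,-0.07,0,0.061],[0,0.4,-0.09,0,0.061],[0,0.5,-0.115,0,0.061],[0,0.6,-0.137,0,0.061],[0,0.7,-0.16,0,0.061],[0,0.77,-0.176,0,0.061],[0,0.77,-0.176,0,0.061],[0,0.77,-0.176,0,0.061]]'
```

```text
clock: 2.25
position: [0.5435, -0.3002, 0.2449]
ee_rot: [0.0, 1.0, 0.008, -0.001]
contact_force: [-0.9, 0.2, 0.1]
width: 0.0
gripper_force: 0.0
```

```bash
python3 -m creep '[[0,0,0,0.06,0],[0,0,0,0.12,0],[0,0,0,0.184,0],[0,0,0,0.184,0],[0,0,-0.03,0.184,0],[0,0,-0.06,0.184,0],[0,0,-0.08,0.184,0],[0,0,-0.08,0.184,0]]'
```

```text
clock: 3.05
position: [0.5429, -0.2591, 0.155]
ee_rot: [0.0, 1.0, 0.007, 0.001]
contact_force: [0.6, -0.2, 0.7]
width: 0.0001
gripper_force: 0.0
```

```bash
python3 -m creep '[[0,0,-0.01,0,0],[0,0,-0.02,0,0],[0,0,-0.03,0,0],[0,0,-0.04,0,0],[0,0,-0.05,0,0],[0,0,-0.06,0,0],[0,0,-0.07,0,0]]'
python3 - <<'E'
from h import *
im=eyes.get_image("scene");save(im,"tip.png")
E
```

```text
clock: 3.75
position: [0.5421, -0.2256, 0.1533]
ee_rot: [0.0, 1.0, 0.006, -0.0]
contact_force: [0.6, -0.5, 1.5]
width: -0.0002
gripper_force: 0.2
```

View pics/tip.png

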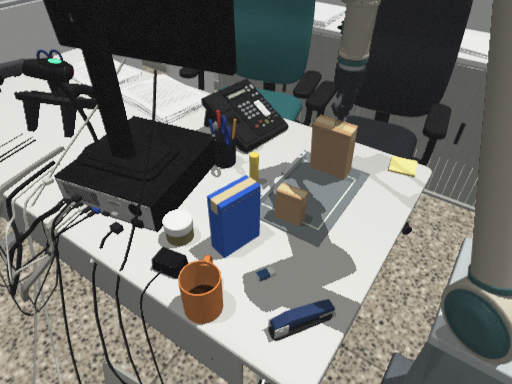

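The fingers rest against the upper outer side of the tall carton (333,145), which is starting to tip inward. I keep pushing slowly.

```bash
python3 -m creep '[[0,0,-0.01,0,0],[0,0,-0.02,0,0],[0,0,-0.03,0,0],[0,0,-0.04,0,0],[0,0,-0.05,0,0],[0,0,-0.06,0,0],[0,0,-0.07,0,0],[0,0,-0.07,0,0],[0,0,-0.07,0,0],[0,0,-0.07,0,0]]'
python3 - <<'E'
from h import *
im=eyes.get_image("scene");save(im,"tip2.png")
a=cv2.imread("pics/tip2.png")[60:260,200:440];cv2.imwrite("pics/tip2c.png",cv2.resize(a,None,fx=2,fy=2))
E
```

```text
clock: 4.8
position: [0.5417, -0.1912, 0.1533]
ee_rot: [0.0, 1.0, 0.006, 0.0]
contact_force: [-0.5, 0.6, 0.0]
width: -0.0003
gripper_force: 0.0
```

View pics/tip2c.png

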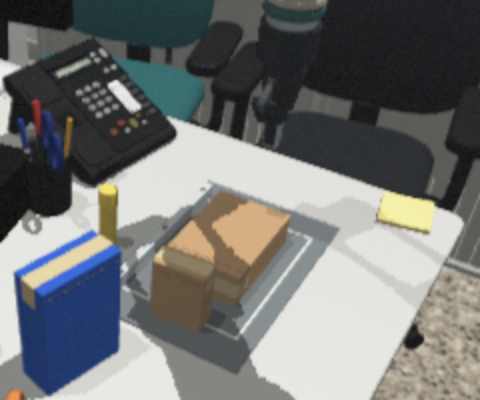

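It has toppled onto its broad face (crop (240,245)), and the small carton at (183,290) appears clear. I raise the arm, move to the near side and measure.

```bash
python3 -m creep '[[0,0,0,-0.08,0],[0.5,0,0,-0.16,0],[1,-0.08,0,-0.16,0],[1,-0.18,0,-0.16,0],[1,-0.28,0,-0.16,0],[1,-0.36,-0.05,-0.16,0],[1,-0.44,-0.12,-0.16,0],[1,-0.44,-0.18,-0.16,0],[1,-0.44,-0.18,-0.16,0]]'
python3 - <<'E'
from h import *
ims={c:eyes.get_image(c) for c in("top","scene")}
for c in ims: save(ims[c],c+"3.png")
near=np.array(proj(ims["top"],[.545,-.1,.03]))
b=mask("top","tall_carton",near,ims["top"]);print(near,b[0],b[1].sum())
p,e=fit([(ims["top"],b[1].astype(np.float32))],box(.11,.16,.005,.055),[.545,-.1,0.015]);print("carton",p.round(4),e)
q=np.array([.5496,-.0836,.0147]);c,s=np.cos(q[2]),np.sin(q[2]);print("in board",np.array([[c,s],[-s,c]])@(p[:2]-q[:2]),p[2]-q[2])
sm=mask("top","small_carton",(262,203),ims["top"]);print("small",sm and sm[0])
im=ims["top"];x0,y0=225,140;F=cv2.resize(cv2.cvtColor(im["frame"],cv2.COLOR_RGB2BGR)[y0:y0+140,x0:x0+180],None,fx=4,fy=4)
def L(W,col): cv2.polylines(F,[np.array([((np.array(proj(im,w))+.5-[x0,y0])*4) for w in W],np.int32)],True,col,1)
L(T(q,PL),(0,0,255));L(T(q,[[.08,-.12,.005],[-.09,-.12,.005],[-.09,.12,.005],[.08,.12,.005]]),(0,255,0))
B=box(.11,.16,.005,.055)[[0,1,3,2,4,5,7,6]];L(T(p,B[:4]),(255,0,0));L(T(p,B[4:]),(255,0,255));cv2.imwrite("pics/lie.png",F)
E
```

```text
clock: 5.75
position: [0.3183, -0.1008, 0.2334]
ee_rot: [-0.001, 1.0, 0.007, 0.0]
contact_force: [0.8, -1.0, -0.8]
width: 0.0855
gripper_force: 0.0
[314.64950232 203.60260266] 1.702279116560003 2820
carton [ 0.5417 -0.0943  0.009 ] 78.6875
in board [-0.00802262 -0.01055266] -0.005748162866822344
small 1.2906359935790523
```

View pics/lie.png

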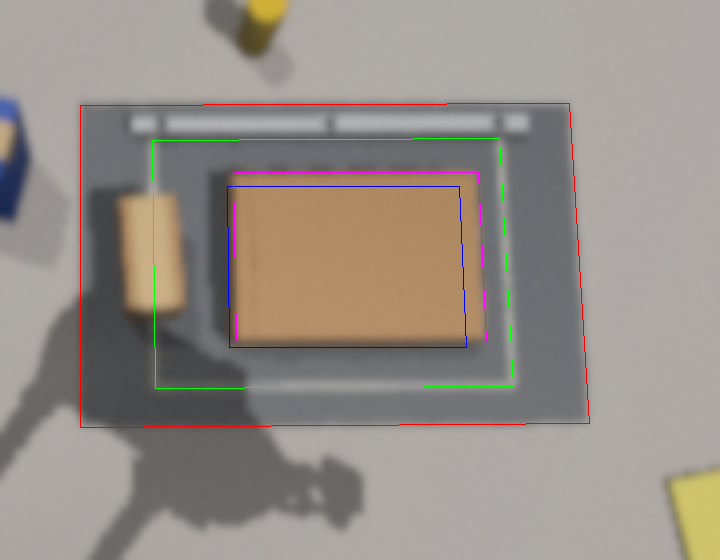

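The carton lies inside the frame, its outline (232–487, 172–342 in the crop) between the end lines and parallel to the rail. It has about 33 mm to go. I lower the open fingers on the near side.

```bash
python3 -m creep '[[1,0.1,-0.013,0.08,0],[1,0.2,-0.013,0.16,0],[1,0.24,-0.013,0.24,0],[1,0.24,-0.013,0.32,0],[1,0.24,-0.013,0.38,0],[1,0.24,-0.013,0.406,0],[1,0.26,-0.013,0.406,0],[1,0.28,-0.013,0.406,0],[1,0.28,-0.013,0.406,0]]'
```

```text
clock: 6.85
position: [0.4646, -0.097, 0.0315]
ee_rot: [0.001, 1.0, 0.006, 0.003]
contact_force: [-1.0, 0.3, 0.9]
width: 0.0855
gripper_force: 0.0
```

```bash
python3 -m creep '[[1,0.01,0,0,0],[1,0.02,0,0,0],[1,0.03,0,0,0],[1,0.04,0,0,0],[1,0.05,0,0,0],[1,0.06,0,0,0],[1,0.064,0,0,0],[1,0.068,0,0,0],[1,0.068,0,0,0]]'
```

```text
clock: 7.75
position: [0.4948, -0.095, 0.0302]
ee_rot: [0.0, 1.0, 0.006, 0.0]
contact_force: [-1.3, 0.3, -0.2]
width: 0.0856
gripper_force: 0.4
```

```bash
python3 -m creep '[[1,0.004,0,0,0],[1,0.008,0,0,0],[1,0.012,0,0,0],[1,0.016,0,0,0],[1,0.02,0,0,0],[1,0.02,0,0,0]]'
```

```text
clock: 8.35
position: [0.5051, -0.095, 0.0303]
ee_rot: [0.0, 1.0, 0.006, 0.001]
contact_force: [-0.7, -0.8, -0.8]
width: 0.0855
gripper_force: 0.2
```

```bash
python3 -m creep '[[1,0.002,0,0,0],[1,0.004,0,0,0],[1,0.004,0,0,0]]'
python3 - <<'E'
from h import *
im=eyes.get_image("top");save(im,"t5.png");cv2.imwrite("pics/t5c.png",cv2.resize(cv2.imread("pics/t5.png")[140:260,235:385],None,fx=4,fy=4))
E
```

```text
clock: 8.65
position: [0.5064, -0.0949, 0.0304]
ee_rot: [0.0, 1.0, 0.006, 0.0]
contact_force: [-1.4, -0.3, 1.3]
width: 0.0854
gripper_force: 0.8
```

View pics/t5c.png

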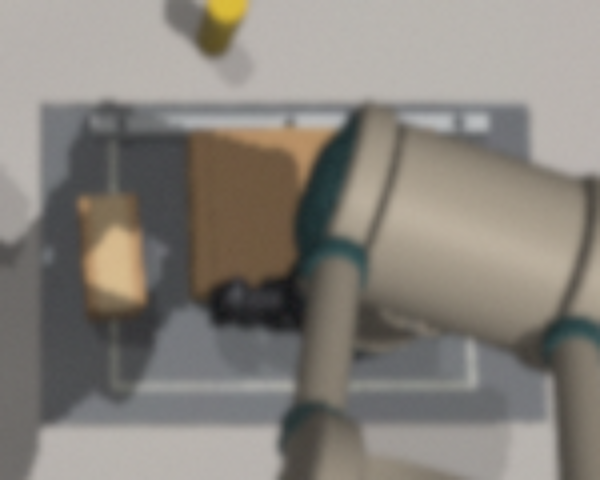

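The carton's far edge (row ~128) now reaches the rail's inner edge in the picture, but the force shows no stop yet. I continue in 1 mm steps and watch the force.

```bash
python3 -m creep '[[1,0.002,0,0,0],[1,0.004,0,0,0],[1,0.004,0,0,0]]'
```

```text
clock: 9.0
position: [0.5086, -0.0949, 0.0303]
ee_rot: [0.0, 1.0, 0.006, 0.0]
contact_force: [-1.1, 0.2, 1.5]
width: 0.0853
gripper_force: 1.0
```

```bash
python3 -m creep '[[1,0.002,0,0,0],[1,0.004,0,0,0],[1,0.004,0,0,0]]'
```

```text
clock: 9.3
position: [0.5093, -0.0948, 0.0302]
ee_rot: [-0.0, 1.0, 0.006, -0.001]
contact_force: [-4.9, -0.2, 3.7]
width: 0.0855
gripper_force: 2.5
```

```bash
python3 -m creep '[[1,0.002,0,0,0],[1,0.002,0,0,0],[1,0.002,0,0,0]]'
```

```text
clock: 9.6
position: [0.5093, -0.0947, 0.0301]
ee_rot: [-0.0, 1.0, 0.006, -0.002]
contact_force: [-6.9, -1.0, 5.0]
width: 0.0856
gripper_force: 3.4
```

The carton is stopped at the rail at about 7 N, with the position unchanged. I withdraw and check.

```bash
python3 -m creep '[[1,-0.01,0,0,0],[1,-0.04,0,0,0],[1,-0.1,0,0,0],[1,-0.18,0,0,0],[1,-0.24,0,-0.06,0],[1,-0.3,0,-0.14,0],[1,-0.38,0,-0.22,0],[1,-0.38,0,-0.32,0],[1,-0.38,0,-0.4,0],[1,-0.38,0,-0.4,0]]'
python3 - <<'E'
from h import *
im=eyes.get_image("top");save(im,"top6.png")
b=mask("top","tall_carton",proj(im,[.575,-.095,.03]),im)
p,e=fit([(im,b[1].astype(np.float32))],box(.11,.16,.005,.055),[.575,-.095,0.015]);print("carton",p.round(4),e)
q=np.array([.5496,-.0836,.0147]);c,s=np.cos(q[2]),np.sin(q[2]);print("in board",np.array([[c,s],[-s,c]])@(p[:2]-q[:2]),p[2]-q[2])
a=cv2.imread("pics/top6.png")[140:260,235:385];sc=eyes.get_image("scene");save(sc,"sc6.png");d=cv2.imread("pics/sc6.png")[110:230,250:400]
cv2.imwrite("pics/end.png",cv2.resize(np.vstack([np.hstack([a,d])]),None,fx=2.66,fy=2.66,interpolation=cv2.INTER_CUBIC))
E
```

```text
clock: 10.6
position: [0.3257, -0.0995, 0.2364]
ee_rot: [0.004, 1.0, 0.006, 0.008]
contact_force: [0.4, -1.0, 0.0]
width: 0.0856
gripper_force: 0.0
carton [ 0.5745 -0.0927  0.022 ] 83.25
in board [ 0.02478919 -0.00950137] 0.007253687741599344
```

View pics/end.png

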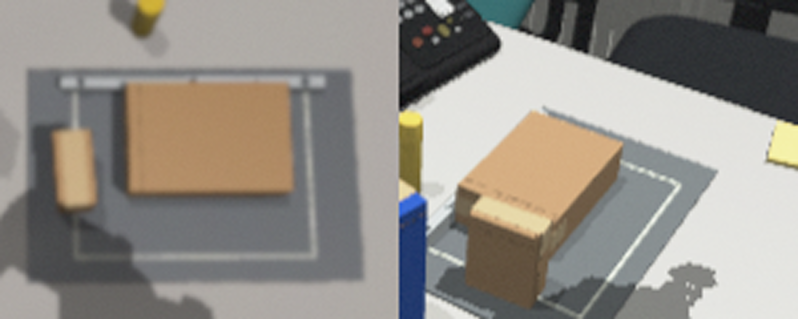

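The carton lies flush along the rail (left view 127–293, 83–193), between the end lines. The small carton and glue stick look unmoved, and the measured x of 24.8 mm is within the 25 mm flush limit. I hand it in.

```bash
python3 -c "
from rig import manip
print(manip.sign_off())"
```

```text
the job is handed in; nothing more can be done
None
```

The tall carton was toppled inward onto its broad face and pushed flush to the rail at about 7 N, between the frame's end lines (measured within 1 mm and 0.4°); the arm is withdrawn, the small carton and glue stick look unmoved, and the job was handed in at about 11 s.

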